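# Close up the boatbuilder's tool chest

## Task

Close up the tool chest on the bench using only pushes of the fingertips: push both drawers fully home first, then push the open lid down until it is fully shut, so that its front lip locks the drawers in. Push gently, without slamming anything or pulling anything farther open, and neither pick up nor disturb the other things on the bench.

Things in the scene. Friction and masses are not known exactly. Their poses are not given: they have to be found in the camera images.
- chest: the wooden tool chest, fixed to the bench: 160 mm deep (x), 300 mm wide (y), 90 mm high without the lid. Origin: centre of its underside; x points from its drawer fronts to its back (hinge side), y along its width, z up. Its front face is at x = -80 mm. The wide drawer is on the +y side, the narrow drawer on the -y side.
- wide_drawer (a joint): how far the wide drawer (front 160 mm wide) stands out of the chest, in m, along the chest's -x; 0 = fully home against its stop. It slides stiffly, about 1 N, and stays where it is left.
- narrow_drawer (a joint): the same for the narrow drawer (front 105 mm wide).
- wide_knob (a point): middle of the end face of the wide drawer's round wooden knob: 22 mm in diameter, standing 18 mm proud of the middle of the drawer front, its axis 34 mm above the bench. The drawer front reaches from 8 to 64 mm above the bench. Either knob or front may be pushed.
- narrow_knob (a point): the same for the narrow drawer's knob (same size and height).
- lid (a joint): opening angle of the chest's lid, rad; 0 = shut flat on the chest, 1.57 = upright. It opens up and back about the hinge along the chest's top back edge. It starts standing open, leaning a little forward over the chest. A friction hinge (0.6 N m) holds it at any angle, so it must be pushed all the way down: about 2 to 5 N near its free edge.
- lid_hinge (a point): middle of the hinge axis, on the chest's top back edge: 80 mm behind the chest's origin, 90 mm above the bench; the axis runs along the chest's y.
- lid_edge (a point): middle of the lid's free edge on its outer face (the face that looks back and up while the lid is open, straight up when shut). The lid is a 10 mm thick board 300 mm wide; in the plane of its underside the free edge is 174 mm from the hinge axis, and the outer face lies 10 mm outside that plane. A lip 12 mm thick hangs 35 mm from the underside at the free edge and drops in front of the drawer fronts when shut.
- tin: loose aluminium pencil tin, 68 mm across, 100 mm high (pencils to about 175 mm), beside the chest; origin: centre of its underside. Bystander.
- plane: loose wooden hand plane, 160 x 55 mm, about 75 mm high, standing on its sole beside the chest; origin: centre of its underside. Bystander.
- mallet: loose wooden mallet lying on its side, about 265 mm long, head 70 x 120 x 65 mm at its +x end; origin: on the bench, under the handle, 30 mm from its free end. Bystander.
- chisel: loose chisel lying on the bench in front of and beside the wide drawer, 240 mm long, 26 mm high, roughly along the chest's x; origin: on the bench under its middle. Bystander.
- bottle: loose glue bottle, 60 mm across, 130 mm high, standing behind the chest; origin: centre of its underside. Bystander.
- weight: loose small brass weight, 44 mm across at the foot, 46 mm high, standing close beside the narrow drawer's side of the chest; origin: centre of its underside. Bystander.

How it is judged:
By the outcome, as a careful person would: the job done as asked, in the order asked, and still so for the second after the job is handed in, with the robot touching nothing.
It also fails if it takes over 61 s, if anything falls off the work surface, if the arm or the gripper's body presses on something with over 40 N, if the wrist force passes 120 N, or if a joint passes its speed limit or range.

## Robot

A 7-joint arm with a two-finger parallel gripper is mounted at the origin on the work surface. World frame = base frame: x ahead of the robot, y to its left, z up, the work surface at z = 0. Lengths are in m, angles in rad, forces in N, time in s.
With the tool pointing down it reaches from about 0.425 to 0.95 m from the base axis. Payload 4.7 kg.
Tool frame: the origin (TCP) lies at the very end of the fingers, on their centre line; the grasp point (between the pads) lies 19 mm behind it; z points along the fingers, y is the line along which they close (so a half turn about z gives the same grasp; the last joint's range is limited). The gripper opens to 85 mm and grips with 20 to 120 N. Pads are 22 mm wide; open, the fingers measure 114 mm over their backs; the gripper's body (76 mm by 85 mm) begins 54 mm behind the grasp point. The pads swing forward as they close: fully open they stand 13 mm farther back than shut.
Start: joints at [-1.252, 0.469, -0.049, 1.532, 0.024, 1.141, -0.082], TCP at [0.23, 0.635, 0.231] pointing down, gripper open.
Joint ranges: [-2.59, 2.59], [-0.33, 1.99], [-1.39, 1.29], [0.1, 2.45], [-1.04, 4.18], [0.21, 1.99], [-2.66, 2.66]. Speed limits (rad/s): [2.57, 2.57, 3.14, 3.14, 3.14, 3.14, 3.14].

## Interface

Orientations are given as a unit quaternion [x, y, z, w].
In Python, from plant import sensors, snapshot, ticket, spotter gives the robot as it stands.
- The arm moves only by the tool drive_tool, never from a script. Its argument "plan" is a list of rows, each a list of 4 numbers: the shift along the tool's x, y, z in cm, then the turn about the tool's z in rad. In form: [[x, y, z, yaw], ...]. A call has 1 to 20 rows; each row is the pose to reach, as a shift and turn from the pose commanded when the call began, along the tool's axes at that moment; what a row does not reach only later rows make up. A row lasts 1/8 s, in which the tool goes at most 62.5 mm and 10.7 degrees, less where a joint would pass 70% of its speed; a pose out of reach is approached as far as the arm can. A call with a gripper value outside its range is refused whole. "grip" is the opening, from 0 (shut) to 1 (fully open), set as the call begins (left out, the last holds). The fingers move at their own pace and stop on an object; "grip_force" is the grip in N (left out, the last holds). Time passes only in rows, so rows that repeat a pose let the fingers close. It gives the time, the measured TCP pose, the force, the opening and the grip force at its end, in the units of the state.
- sensors.sense(): the state, without advancing time (a new reading comes with each control period).
- snapshot(name): name is "scene" or "top" or "wrist"; returns a dict with "image" (420x560x3 uint8, red, green, blue), "fov_y" (degrees; the focal length in pixels is half the picture's height over the tangent of half this angle, whatever the lens; pixels are square), "cx", "cy" (the principal point, pixels), "camera_from_world" (4x4, takes a point from world to camera coordinates); the wrist camera has in their place "mount" (4x4, takes a point from camera to tool coordinates, whose origin is the TCP and whose axes are the flange's). Camera axes: x right, y down, z forward; pixel columns grow to the right and rows downward; lengths in m; the calibration is good to about 2 mm. The wrist camera is an equidistant fisheye: a pixel r from the principal point sees the ray r / f radians off the axis. A picture is of the moment at which its call begins: read the wrist's pose just before it. There is no depth.
- ticket.finish_job(): hands the job in; it is judged then, once.
Trained networks look in a picture, given as the dict that the camera call returned (one of the last four; its "shot" number tells which), for a name from the list of things; names that differ only in an ending like _2 or _b are one class to them, and where a whole thing is asked for, a point or a joint stands for the part that bears it (a point fixed in the world has none). Each returns a list of dicts, best first, with "confidence" (0 to 1); they miss things now and then, are a little off and sometimes report something else, mostly with a low value. They report only what shows in the picture. A call takes as long as a camera call.
- spotter.silhouettes(picture, name): "pixels" (420x560 bool, what is visible of it) and "rect" ([centre column, centre row, width, height] in pixels, round what is visible of it).
- spotter.mark_of(picture, name): "xy" ([column, row] in pixels: a listed point, or the origin of a listed thing).
The state is a dict: "clock": time; "qpos": joint angles; "joint_velocities": joint speeds; "effort": joint torques, N m; "tool_pos": TCP position; "eef_rot": TCP orientation; "contact_force": force on the tool from outside, world axes, zero at the start; "torque": the same for the moment, N m; "finger_gap": finger opening in m; "gripper_force": force on a finger pad.
Only numpy, scipy, OpenCV 4.12 (cv2) and the standard library are available. Lean on these libraries where they do the work, as an engineer would, in place of code of your own. Each camera call takes 0.05 s, during which the arm holds its last target. There are 200 camera calls.

## Working session

There is one attempt and no reset: what is moved stays moved. The work goes in short steps, Python scripts to look and compute and a tool call to move; the robot and the scene stay as the last step left them, time stands still between calls to the robot, and variables do not carry over. Pictures are saved under pics/ and viewed, at most 10 in all, crops included, and the job is handed in when it is done.

Besides the shell and the picture viewer there is one more tool, called after ">>>" as name([rows], argument=value, ...), one row to a line, values as JSON. drive_tool: Moves the arm, as the interface text tells. Its arguments: {"type":"object","properties":{"plan":{"type":"array"},"grip":{"type":"number"},"grip_force":{"type":"number"}},"required":["plan"]}

```bash
mkdir -p pics; cat > h.py <<'E'
import numpy as np, cv2
from plant import sensors, snapshot, ticket, spotter
from scipy.spatial.transform import Rotation as R
def save(p,n): cv2.imwrite('pics/'+n+'.png',p['image'][:,:,::-1])
def K(p):
    f=210/np.tan(np.radians(p['fov_y'])/2); return f
def ray(p,xy):
    T=np.linalg.inv(p['camera_from_world']); f=K(p)
    d=np.array([(xy[0]-p['cx'])/f,(xy[1]-p['cy'])/f,1.]); return T[:3,3],T[:3,:3]@d
def atz(p,xy,z):
    o,d=ray(p,xy); return o+d*(z-o[2])/d[2]
def proj(p,X):
    c=p['camera_from_world']@np.append(X,1); return np.array([p['cx'],p['cy']])+K(p)*c[:2]/c[2]
def tri(ps,xys):
    A=0;b=0
    for p,xy in zip(ps,xys):
        o,d=ray(p,xy); d=d/np.linalg.norm(d); P=np.eye(3)-np.outer(d,d); A=A+P; b=b+P@o
    return np.linalg.solve(A,b)
E
python3 - <<'E'
from h import *
ps={n:snapshot(n) for n in('scene','top')}
for n,p in ps.items(): save(p,n); print(n,p['camera_from_world'].round(3).tolist())
zs=dict(chest=0,wide_knob=.034,narrow_knob=.034,lid_hinge=.09,lid_edge=None,tin=0,plane=0,mallet=0,chisel=0,bottle=0,weight=0)
for k,z in zs.items():
    ms={}
    for n,p in ps.items():
        m=spotter.mark_of(p,k)
        if m: ms[n]=m[0]['xy']; print(k,n,np.round(m[0]['xy']),round(m[0]['confidence'],2), atz(p,m[0]['xy'],z).round(3) if z is not None else '')
    if len(ms)==2: print('   tri',tri([ps[n] for n in ms],list(ms.values())).round(3))
s=sensors.sense(); print(s['tool_pos'],s['eef_rot'],s['clock'],R.from_quat(s['eef_rot']).as_matrix().round(3))
E
```

```text
scene [[0.39, 0.921, 0.009, -0.271], [0.827, -0.347, -0.442, -0.434], [-0.404, 0.18, -0.897, 1.542], [0.0, 0.0, 0.0, 1.0]]
top [[-0.006, -1.0, -0.013, 0.022], [-0.992, 0.008, -0.125, 0.57], [0.125, 0.012, -0.992, 0.862], [0.0, 0.0, 0.0, 1.0]]
chest scene [298. 224.] 0.93 [0.623 0.104 0.   ]
chest top [233. 186.] 0.85 [0.618 0.105 0.   ]
   tri [ 0.619  0.106 -0.01 ]
wide_knob scene [308. 161.] 0.79 [0.47  0.199 0.034]
wide_knob top [186. 252.] 0.8 [0.479 0.196 0.034]
   tri [0.479 0.193 0.051]
narrow_knob scene [259. 178.] 0.58 [0.466 0.053 0.034]
narrow_knob top [257. 257.] 0.71 [0.467 0.052 0.034]
   tri [0.467 0.052 0.037]
lid_hinge scene [307. 234.] 0.67 [0.689 0.091 0.09 ]
lid_edge scene [310. 186.] 0.9 
lid_edge top [215. 129.] 0.79 
   tri [0.658 0.1   0.276]
tin scene [393. 220.] 0.57 [0.712 0.346 0.   ]
tin top [126. 146.] 0.87 [0.709 0.338 0.   ]
   tri [ 0.71   0.343 -0.004]
plane scene [200. 188.] 0.8 [ 0.415 -0.105  0.   ]
plane top [332. 284.] 0.9 [ 0.412 -0.103  0.   ]
   tri [ 0.411 -0.104 -0.008]
mallet scene [191. 250.] 0.96 [ 0.583 -0.187  0.   ]
mallet top [366. 198.] 0.84 [ 0.589 -0.178  0.   ]
   tri [ 0.587 -0.182  0.006]
chisel scene [353. 155.] 0.6 [0.483 0.341 0.   ]
chisel top [123. 251.] 0.75 [0.482 0.335 0.   ]
   tri [ 0.482  0.339 -0.002]
bottle scene [316. 266.] 0.67 [0.749 0.097 0.   ]
bottle top [237. 122.] 0.6 [0.758 0.097 0.   ]
   tri [0.753 0.094 0.015]
weight scene [228. 227.] 0.65 [ 0.557 -0.075  0.   ]
weight top [323. 208.] 0.88 [ 0.569 -0.086  0.   ]
   tri [ 0.567 -0.08   0.024]
[0.23001852 0.6346373  0.23135242] [ 1.7303348e-01  9.8491594e-01  6.9774661e-05 -2.9097773e-05] 1.2 [[-0.94   0.341 -0.   ]
 [ 0.341  0.94   0.   ]
 [ 0.     0.    -1.   ]]
```

View pics/scene.png

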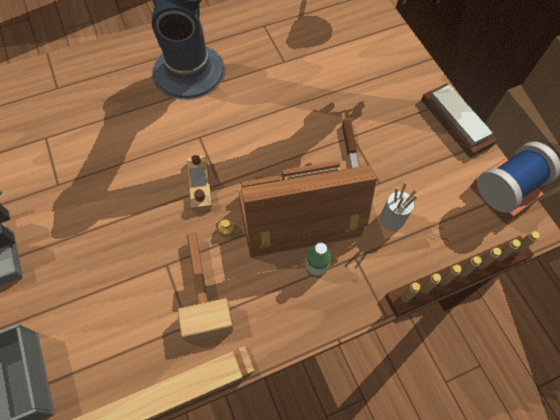

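View pics/top.png

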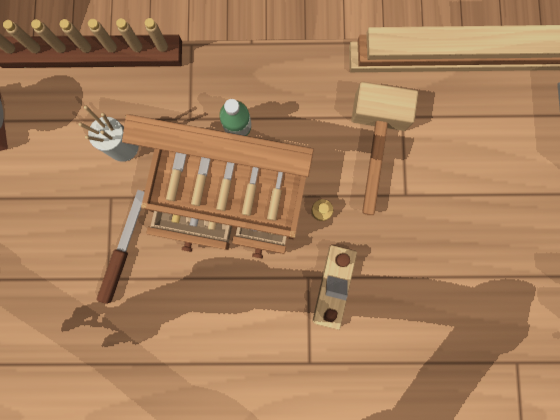

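The scene view is from behind: the lid stands open, the bottle is at (318,258) behind it, the weight at (226,227) and the plane at (200,185). In the top view both drawers stand out, with knobs at (187,246) and (258,253). The chisel at (120,250) is left of the wide drawer. I'll enlarge the chest and fit its pose.

```bash
python3 - <<'E'
import cv2
a=cv2.imread('pics/top.png')[105:275,105:330]; cv2.imwrite('pics/crop.png',cv2.resize(a,None,fx=3.5,fy=3.5,interpolation=cv2.INTER_CUBIC))
E
```

```text
(no output)
```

View pics/crop.png

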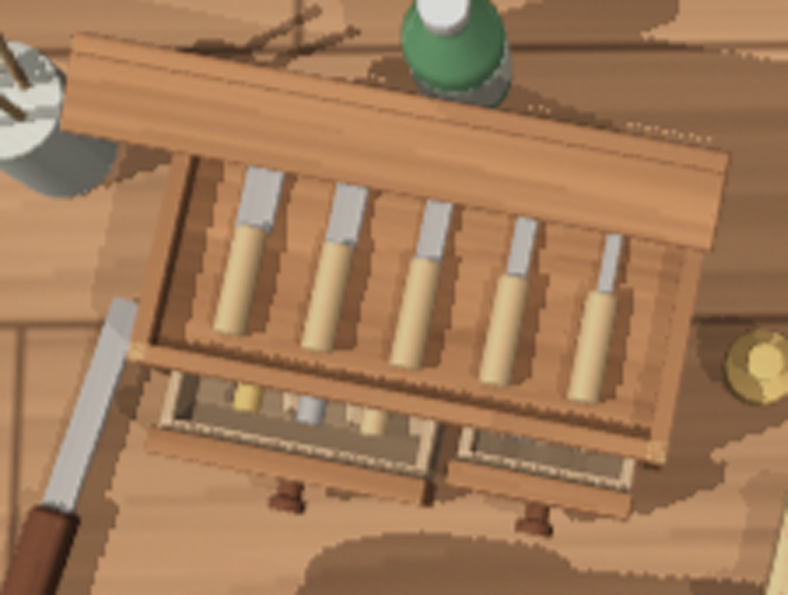

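The crop shows the chest's front top edge from (130,358) to (655,463). The knob end faces are at about (287,508) and (533,533), and the lid edge runs (78,35)–(728,155). The tin is close behind the lid's left end and the bottle is behind its middle.

```bash
python3 - <<'E'
from h import *
p=snapshot('top'); q=snapshot('scene')
c=lambda x,y:(x/3.5+105-.4,y/3.5+105-.4)
L=atz(p,c(130,358),.09);Rr=atz(p,c(655,463),.09); w=L-Rr
print('front corners',L.round(4),Rr.round(4),np.linalg.norm(w))
yv=(w/np.linalg.norm(w))[:2]; xv=np.array([yv[1],-yv[0]]); print('yaw',np.arctan2(xv[1],xv[0]))
yaw=np.arctan2(xv[1],xv[0]); C=(L+Rr)[:2]/2+.08*xv; print('C',C.round(4),'hinge',(C+.08*xv).round(4))
for n,m in(('wide',(287,508)),('narrow',(533,533))):
    X=atz(p,c(*m),.036)[:2]; v=np.array([xv,yv])@(X-C); print(n,X.round(4),'chest',v.round(4),'open',-.098-v[0])
# lid angle: fit to outer edge corners
best=[]
for a in np.arange(.9,1.7,.01):
    e=0
    for s,m in((.15,(78,35)),(-.15,(728,155))):
        ux=.08-.174*np.cos(a)+.01*np.sin(a); z=.09+.174*np.sin(a)+.01*np.cos(a)
        X=np.append(C+ux*xv+s*yv,z); e+=np.linalg.norm(proj(p,X)-c(*m))
    X=np.append(C+ux*xv,z); e2=np.linalg.norm(proj(q,X)-(310,186))
    best.append((e,e2,a,X))
print(min(best,key=lambda t:t[0]),min(best,key=lambda t:t[1]))
E
```

```text
front corners [0.5636 0.2703 0.09  ] [ 0.5041 -0.017   0.09  ] 0.2934476644391387
yaw -0.20441104262468962
C [0.6122 0.1104] hinge [0.6905 0.0942]
wide [0.4826 0.1937] chest [-0.1438  0.0553] open 0.045801681675781525
narrow [0.4674 0.0519] chest [-0.1299 -0.0867] open 0.03190970892398995
(np.float64(3.058654848624157), np.float64(3.7406873073147495), np.float64(1.3300000000000005), array([0.65938667, 0.10060862, 0.26136458])) (np.float64(14.003406942067222), np.float64(0.5980768302397682), np.float64(1.2700000000000005), array([0.6493809 , 0.10268288, 0.25915036]))
```

>>> drive_tool([
  [-3,-3,1,-0.02],
  [-6,-6,1,-0.04],
  [-9.5,-9.3,2,-0.06],
  [-13,-12.7,2,-0.08],
  [-16.5,-16,3,-0.1],
  [-20,-19.5,3,-0.12],
  [-23.5,-23,4,-0.144],
  [-27,-26.4,4,-0.144],
  [-30.5,-29.8,5,-0.144],
  [-33,-32.2,5,-0.144],
  [-34.3,-33.5,5,-0.144],
  [-34.3,-33.5,5,-0.144],
  [-34.3,-33.5,5,-0.144],
], grip=0)

```text
clock: 2.92
tool_pos: [0.438, 0.2039, 0.1814]
eef_rot: [0.101, 0.995, 0.0, -0.0]
contact_force: [-0.5, 0.5, 0.5]
finger_gap: -0.0
gripper_force: 0.0
```

>>> drive_tool([
  [0,0,4,0],
  [0,0,8,0],
  [0,0,12,0],
  [0,0,14.5,0],
  [0,0,15.3,0],
  [-1,0,15.3,0],
  [-2,0,15.3,0],
  [-2.6,0,15.3,0],
  [-3,0,15.3,0],
  [-3.4,0,15.3,0],
  [-3.8,0,15.3,0],
  [-4.2,0,15.3,0],
  [-4.6,0,15.3,0],
  [-5,0,15.3,0],
  [-5.4,0,15.3,0],
  [-5.8,0,15.3,0],
  [-6.2,0,15.3,0],
  [-6.6,0,15.3,0],
  [-7,0,15.3,0],
  [-7.3,0,15.3,0],
])

```text
clock: 5.42
tool_pos: [0.5101, 0.1879, 0.0283]
eef_rot: [0.102, 0.995, 0.0, 0.0]
contact_force: [-0.9, 1.0, -0.1]
finger_gap: -0.0
gripper_force: 0.6
```

```bash
python3 - <<'E'
from h import *
p=snapshot('top'); cv2.imwrite('pics/c2.png',cv2.resize(p['image'][105:275,105:330,::-1],None,fx=3.5,fy=3.5,interpolation=cv2.INTER_CUBIC))
print(sensors.sense()['contact_force'])
E
```

```text
[ 0.60532796  1.61012735 -0.51548805]
```

View pics/c2.png

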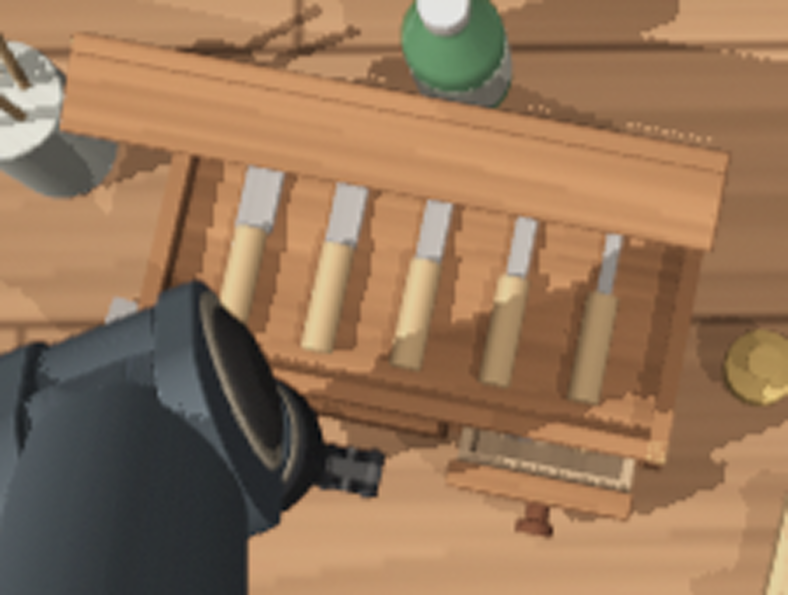

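The wide drawer has moved along and is nearly home (front around (390,415)), and the narrow one is untouched. I'll continue slowly until it meets the stop.

>>> drive_tool([
  [-0.2,0,0,0],
  [-0.4,0,0,0],
  [-0.5,0,0,0],
  [-0.6,0,0,0],
  [-0.6,0,0,0],
])

```text
clock: 6.1
tool_pos: [0.5158, 0.1866, 0.0283]
eef_rot: [0.102, 0.995, -0.0, 0.0]
contact_force: [-0.3, -0.2, -0.0]
finger_gap: -0.0002
gripper_force: 0.2
```

>>> drive_tool([
  [-0.1,0,0,0],
  [-0.2,0,0,0],
  [-0.2,0,0,0],
])

```text
clock: 6.48
tool_pos: [0.5169, 0.1865, 0.0282]
eef_rot: [0.102, 0.995, -0.0, -0.001]
contact_force: [-3.8, 0.2, 2.4]
finger_gap: -0.0001
gripper_force: 1.7
```

>>> drive_tool([
  [-0.1,0,0,0],
  [-0.15,0,0,0],
  [-0.15,0,0,0],
])

```text
clock: 6.85
tool_pos: [0.5169, 0.1865, 0.028]
eef_rot: [0.101, 0.995, -0.0, -0.002]
contact_force: [-6.6, 0.2, 4.6]
finger_gap: 0.0002
gripper_force: 3.4
```

>>> drive_tool([
  [1,0,0,0],
  [3,0,0,0],
  [5,0,0,0],
  [5.7,-2,0,0],
  [5.7,-5,0,0],
  [5.7,-8,0,0],
  [5.7,-11,0,0],
  [5.7,-13.4,0,0],
  [5.7,-14.2,0,0],
  [5.7,-14.2,0,0],
  [5.2,-14.2,0,0],
  [4.6,-14.2,0,0],
  [4.1,-14.2,0,0],
  [3.7,-14.2,0,0],
  [3.3,-14.2,0,0],
  [2.9,-14.2,0,0],
  [2.5,-14.2,0,0],
  [2.1,-14.2,0,0],
  [1.7,-14.2,0,0],
  [1.4,-14.2,0,0],
])

```text
clock: 9.35
tool_pos: [0.4769, 0.0498, 0.0283]
eef_rot: [0.102, 0.995, 0.0, -0.0]
contact_force: [-0.7, 0.2, -0.5]
finger_gap: -0.0
gripper_force: 0.5
```

```bash
python3 - <<'E'
from h import *
p=snapshot('top'); cv2.imwrite('pics/c3.png',cv2.resize(p['image'][105:275,105:330,::-1],None,fx=3.5,fy=3.5,interpolation=cv2.INTER_CUBIC))
E
```

```text
(no output)
```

View pics/c3.png

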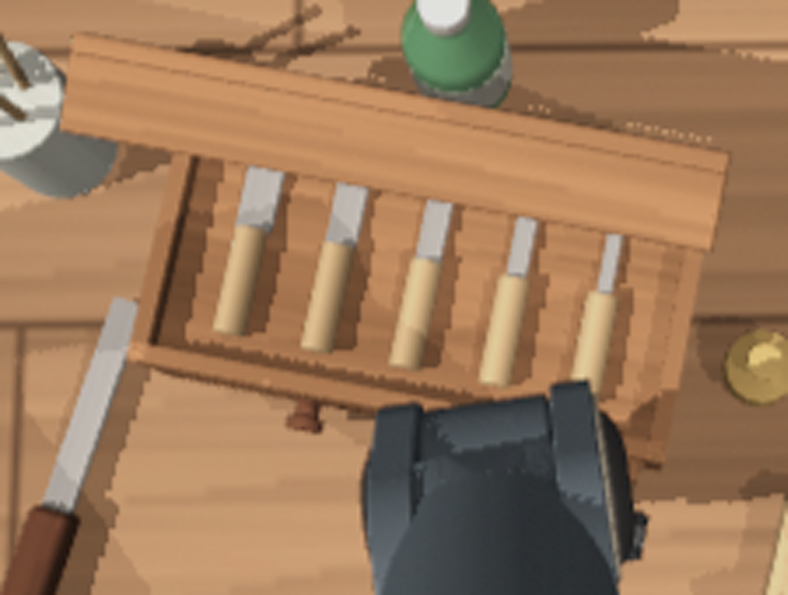

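The wide drawer's front is now flush, with its knob at (303,412). I'll finish the narrow drawer, which has about 11 mm to go.

>>> drive_tool([
  [-0.3,0,0,0],
  [-0.6,0,0,0],
  [-0.8,0,0,0],
  [-1.0,0,0,0],
  [-1.1,0,0,0],
  [-1.2,0,0,0],
  [-1.3,0,0,0],
  [-1.3,0,0,0],
])

```text
clock: 10.4
tool_pos: [0.4891, 0.0473, 0.0283]
eef_rot: [0.102, 0.995, 0.0, -0.0]
contact_force: [-2.2, 0.5, 0.6]
finger_gap: 0.0002
gripper_force: 1.1
```

>>> drive_tool([
  [-0.1,0,0,0],
  [-0.2,0,0,0],
  [-0.3,0,0,0],
  [-0.3,0,0,0],
])

```text
clock: 10.9
tool_pos: [0.489, 0.0472, 0.0278]
eef_rot: [0.101, 0.995, -0.0, -0.003]
contact_force: [-7.6, 1.7, 6.1]
finger_gap: 0.0
gripper_force: 4.2
```

Both drawers are home. Next I retreat, rise and cross over the lid.

>>> drive_tool([
  [1,0,0,0],
  [3,0,0,0],
  [5,0,0,0],
  [5,0,-3,0],
  [5,0,-8,0],
  [5,0,-13,0],
  [5,0,-18,0],
  [5,0,-23,0],
  [5,0,-27,0],
  [5,0,-30,0],
  [4,0.5,-30.5,0],
  [1,1.5,-30.5,0],
  [-3,3,-30.5,0],
  [-7,4.5,-30.5,0],
  [-11,6,-30.5,0],
  [-15,7.5,-30.5,0],
  [-18.5,8.7,-30.5,0],
  [-20.5,8.7,-30.5,0],
  [-20.5,8.7,-30.5,0],
  [-20.5,8.7,-30.5,0],
])

```text
clock: 13.4
tool_pos: [0.7102, 0.0904, 0.3322]
eef_rot: [0.102, 0.995, -0.0, -0.001]
contact_force: [0.6, -0.3, -0.6]
finger_gap: -0.0001
gripper_force: 0.0
```

```bash
python3 - <<'E'
from h import *
p=snapshot('scene'); save(p,'s2'); q=snapshot('top')
for n,pp in(('scene',p),('top',q)): print(n,[(np.round(m['xy']),round(m['confidence'],2)) for m in spotter.mark_of(pp,'lid_edge')[:1]])
# predicted chest pts vs TCP
s=sensors.sense(); t=s['tool_pos']; C=np.array([.6122,.1104]); th=-.2044
M=np.array([[np.cos(th),np.sin(th)],[-np.sin(th),np.cos(th)]]); print('tcp chest',M@(t[:2]-C),t[2])
E
```

```text
scene [(array([310., 188.]), 0.91)]
top []
tcp chest [0.09996069 0.00045096] 0.33379409519105774
```

View pics/s2.png

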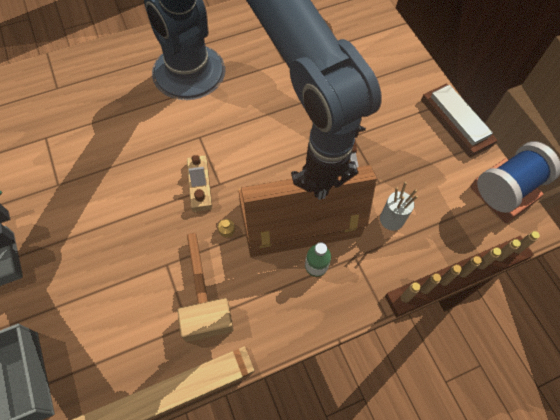

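All bystanders are in place and the hand is just behind and above the lid edge. Next I lower behind the lid and follow its arc.

>>> drive_tool([
  [0,0,3,0],
  [0,0,6.5,0],
  [0,0,9.2,0],
  [1.2,0,9.3,0],
  [2.4,0,9.4,0],
  [3.2,0,9.5,0],
  [3.6,0,9.5,0],
  [4.0,0,9.6,0],
  [4.4,0,9.7,0],
  [4.8,0,9.8,0],
  [5.4,0,10,0],
  [6.1,0,10.2,0],
  [6.8,0,10.5,0],
  [7.5,0,10.8,0],
  [8.2,0,11.1,0],
  [8.8,0,11.5,0],
  [9.4,0,11.9,0],
])

```text
clock: 15.72
tool_pos: [0.6179, 0.1092, 0.214]
eef_rot: [0.102, 0.995, -0.0, -0.0]
contact_force: [1.5, -1.2, 2.6]
finger_gap: 0.0001
gripper_force: 1.5
```

```bash
python3 - <<'E'
from h import *
p=snapshot('scene'); save(p,'s3'); print(sensors.sense()['contact_force'])
E
```

```text
[-0.00411223 -1.34819782  0.97219712]
```

View pics/s3.png

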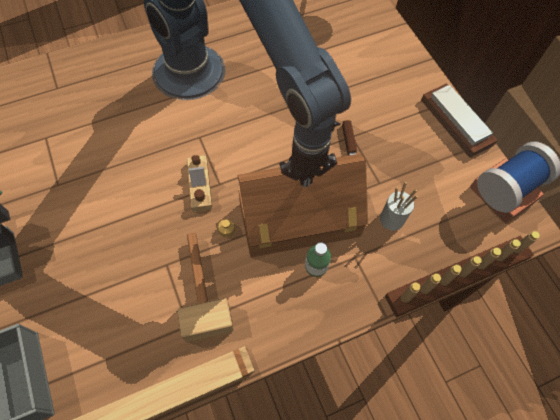

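The lid is about half-way down and follows the fingertips, and nothing else has moved. I'll continue the arc.

>>> drive_tool([
  [0.6,0,0.45,0],
  [1.2,0,0.95,0],
  [1.8,0,1.45,0],
  [2.3,0,2.0,0],
  [2.8,0,2.5,0],
  [3.3,0,3.1,0],
  [3.75,0,3.7,0],
  [4.2,0,4.3,0],
  [4.55,0,5.0,0],
  [4.9,0,5.6,0],
  [5.25,0,6.3,0],
  [5.5,0,7.0,0],
  [5.7,0,7.6,0],
  [5.9,0,8.15,0],
  [6.05,0,8.7,0],
  [6.2,0,9.2,0],
  [6.3,0,9.6,0],
  [6.35,0,9.9,0],
  [6.4,0,10.2,0],
])

```text
clock: 18.15
tool_pos: [0.5561, 0.1223, 0.1122]
eef_rot: [0.102, 0.995, 0.0, 0.0]
contact_force: [0.0, -0.7, 1.2]
finger_gap: 0.0002
gripper_force: 1.0
```

>>> drive_tool([
  [0.05,0,0.25,0],
  [0.1,0,0.5,0],
  [0.1,0,0.75,0],
  [0.15,0,0.95,0],
  [0.15,0,1.1,0],
  [0.15,0,1.2,0],
  [0.15,0,1.3,0],
  [0.15,0,1.3,0],
])

```text
clock: 19.15
tool_pos: [0.5547, 0.1226, 0.1001]
eef_rot: [0.102, 0.995, 0.0, 0.0]
contact_force: [-0.7, -1.0, 5.9]
finger_gap: 0.0001
gripper_force: 3.3
```

>>> drive_tool([
  [0,0,0.1,0],
  [0,0,0.2,0],
  [0,0,0.2,0],
  [0,0,0.2,0],
])

```text
clock: 19.65
tool_pos: [0.5547, 0.1227, 0.0999]
eef_rot: [0.102, 0.995, 0.0, 0.0]
contact_force: [-5.1, -1.7, 19.3]
finger_gap: 0.0
gripper_force: 9.6
```

Firm stop at z = 0.100, which is the shut height. I'll lift off slowly and check.

>>> drive_tool([
  [0,0,-0.2,0],
  [0,0,-0.5,0],
  [0,0,-2,0],
  [0,0,-5,0],
  [0,0,-9,0],
  [0,0,-13,0],
  [2,-4,-16,0],
  [4,-9,-18,0],
  [6,-14,-20,0],
  [6,-19,-20,0],
  [6,-24,-20,0],
  [6,-28,-20,0],
  [6,-28,-20,0],
])

```text
clock: 21.28
tool_pos: [0.4378, -0.1427, 0.298]
eef_rot: [0.105, 0.994, -0.0, 0.0]
contact_force: [0.4, 0.4, 0.2]
finger_gap: 0.0002
gripper_force: 0.0
```

```bash
python3 - <<'E'
from h import *
p=snapshot('top');q=snapshot('scene')
a=cv2.resize(p['image'][105:275,85:345,::-1],(780,510)); cv2.imwrite('pics/e.png',a); save(q,'e2')
C=np.array([.6122,.1104]); th=-.2044; x=np.array([np.cos(th),np.sin(th)])
print('pred lid_edge shut',proj(p,np.append(C-.094*x,.1)).round(1),proj(q,np.append(C-.094*x,.1)).round(1))
for pp in(p,q): print([np.round(m['xy'],1) for m in spotter.mark_of(pp,'lid_edge')[:1]])
for k in('tin','plane','mallet','chisel','bottle','weight'):
    print(k,[atz(pp,m['xy'],0).round(3)[:2] for pp in(p,q) for m in spotter.mark_of(pp,k)[:1]])
E
```

```text
pred lid_edge shut [213.9 228.6] [293.3 171.9]
[array([214.7, 229.4])]
[array([290.1, 170.7])]
tin [array([0.709, 0.345]), array([0.707, 0.34 ])]
plane [array([ 0.405, -0.102]), array([ 0.407, -0.098])]
mallet [array([ 0.579, -0.174]), array([0.462, 0.163])]
chisel [array([0.491, 0.336]), array([0.483, 0.334])]
bottle [array([0.748, 0.093]), array([0.747, 0.105])]
weight [array([ 0.569, -0.084]), array([ 0.56 , -0.082])]
```

View pics/e.png

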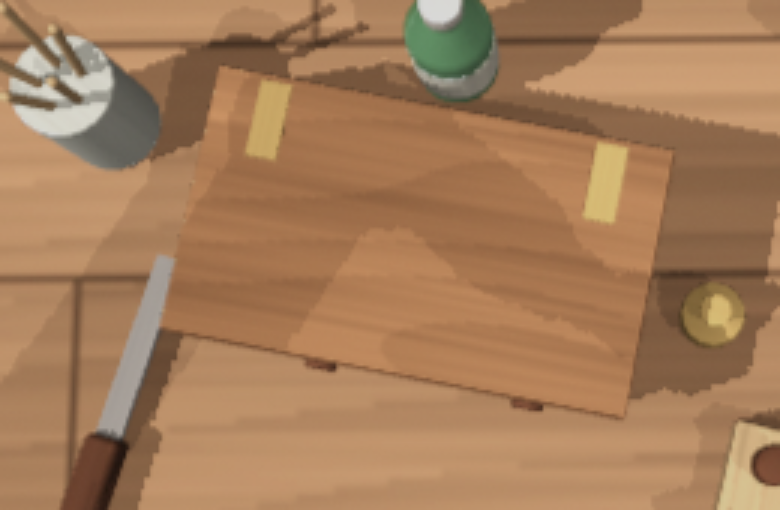

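View pics/e2.png

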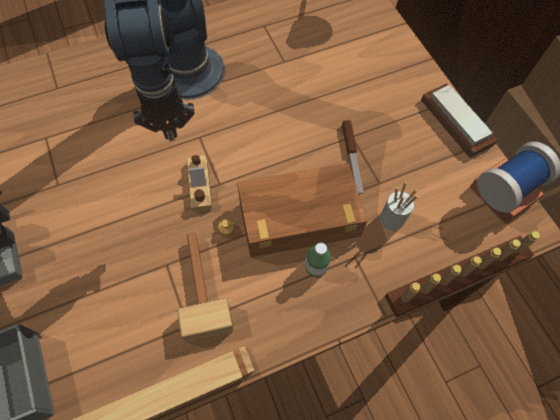

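The lid lies flat on the chest with both knobs just showing past the lip, at (320,365) and (527,405) in the crop. The bystanders sit where they were, and the arm is clear of everything.

```bash
python3 -c "
from plant import ticket; print(ticket.finish_job())"
```

```text
the job is handed in; nothing more can be done
None
```

Both drawers are fully home and the lid is shut over them; the other things on the bench look undisturbed in the last pictures, and the job was handed in at about 21 s, with no verdict returned.

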